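Part a press-fit power supply housing evenly with a wedge

ROBOT

A 7-joint arm with a two-finger parallel gripper is mounted at the origin on a cart in front of the work surface, level with it; the furniture and walls round the work are solid. World frame = base frame: x ahead of the robot, y to its left, z up, the work surface at z = 0. Lengths are in m, angles in rad, forces in N, time in s.
With the tool pointing down it reaches from about 0.425 to 0.925 m from the base axis. Payload 6.8 kg.
Tool frame: the origin (TCP) lies midway between the tips of the shut fingers; the grasp point (between the pads) lies 19 mm behind it; z points along the fingers, x is the direction in which the jaws open and shut, and the axes are right-handed (so a half turn about z gives the same grasp; the last joint's range is limited). The gripper opens to 88 mm and grips with 3 to 60 N. Pads are 20 mm wide; open, the fingers measure 115 mm over their backs; the gripper's body (75 mm by 178 mm) begins 61 mm behind the grasp point.
Start: joints at [-1.378, 0.477, 0.022, 1.555, -0.011, 1.109, -0.083], TCP at [0.2, 0.645, 0.223] pointing down, gripper open.
Joint ranges: [-2.96, 2.96], [-0.34, 2.1], [-1.41, 1.46], [0.24, 2.44], [-1.37, 4.51], [0.17, 1.92], [-2.96, 2.96]. Speed limits (rad/s): [2.39, 2.39, 3.14, 3.14, 3.14, 3.14, 3.14].

INTERFACE

Orientations are given as [roll, pitch, yaw] about the fixed x, y, z axes, in that order (R = Rz(yaw) Ry(pitch) Rx(roll)).
In Python, from rig import arm gives the robot as it stands. The module is installed in compiled form; this text tells all that it offers.
- The arm moves only by the tool jog_arm, never from a script. Its argument "series" is text: rows parted by semicolons, each of 7 numbers parted by spaces: the closure in counts, from 0 (fully open) to 255 (shut), then the shift along the tool's x, y, z in mm, then the turn, a rotation vector about the tool's x, y, z in degrees. In form: hand dx dy dz ax ay az; .... A call has 1 to 20 rows; each row shifts and turns the pose as measured when the row begins, along the tool's axes as they then stand; what a row does not reach is not made up. A row lasts 1/12 s, in which the tool goes at most 41.7 mm and 7.16 degrees, less where a joint would pass 70% of its speed; a pose out of reach is approached as far as the arm can. A call with a gripper value outside its range is refused whole. The fingers move at their own pace and stop on an object; "force" is the grip in N (left out, the last holds). Time passes only in rows, so rows that do not move let the fingers close. It gives the time, the measured TCP pose, the force and the opening at its end, in the units of the state.
- arm.observe(): the state, without advancing time (a new reading comes with each control period).
- arm.capture(name): name is "side" or "top"; returns (picture, depth): 400x640x3 uint8, blue, green, red; 400x640 float32, m along the optical axis (not along the pixel's ray), 0 where there is no reading.
- arm.camera_info(name): a dict with "K" (3x3 intrinsics, pixels), "xyz" and "rotation" of the camera in the world. Camera axes: x right, y down, z forward; pixel columns grow to the right and rows downward; lengths in m; the calibration is good to about 2 mm. A picture is of the moment at which its call begins. camera_info takes no time and is no camera call.
- arm.hand_in(): hands the job in, once; it reports no verdict.
The state is a dict: "time_s": time; "qpos": joint angles; "dq": joint speeds; "effort": joint torques, N m; "position": TCP position; "orientation": TCP orientation; "force": force on the tool from outside, world axes, zero at the start; "moment": the same for the moment, N m; "opening": finger opening in m.
Only numpy, scipy, OpenCV 4.12 (cv2) and the standard library are available. Lean on these libraries where they do the work, as an engineer would, in place of code of your own. Each camera call takes 0.05 s, during which the arm holds its last target.

TASK

Take the yellow plastic wedge from the blue stand and press its blade down into the seam of the grey housing, at one end and then the other by turns, until the halves stand at least 12 mm apart at both ends. Keep it even: one end must never get more than 10 mm ahead of the other, and finish with the two gaps about equal, to within 5 mm. Pry with the yellow wedge only, not with the gripper, leave the steel wedge and the orange screwdriver alone, and at the end put the wedge back upright, fully home in the free slot of the stand.

Things in the scene. Friction and masses are not known exactly. Their poses are not given: they have to be found in the camera images.
- yellow_wedge: Loose yellow plastic wedge, 90 mm tall, blade down in a slot of the stand. Origin: middle of the blade's tip, z up to the handle. Blade 22 mm wide along y; along x it tapers evenly on both faces from 2 mm at the tip to 18 mm thick 40 mm above (0.4 mm per mm). Then a collar 28 x 36 mm, 40 to 52 mm above the tip, and the handle, 26 mm along x, 32 mm along y, up to 90 mm. 250 g.
- steel_wedge: Bystander: loose wedge of the same shape with a steel blade and collar and a black handle, in the other slot; which slot holds which varies. Origin and axes as for the yellow one.
- slot_a (a point): Centre of the mouth of one slot in the top of the blue stand (fixed, 60 x 190 mm, top 50 mm above the bench); z up. The slot is 21 mm wide along x, 32 mm along y, 44 mm deep. A wedge in it rests with its collar on the stand's top, its tip 40 mm below the mouth, its blade width along y, either way round.
- slot_b (a point): Centre of the mouth of the stand's other slot, 100 mm from slot_a, alike.
- front_half_left (a point): Point on the front (jig -x side) half's seam edge, 50 mm from the middle towards the jig's +y end; white bars mark it. Grey housing 90 x 150 mm, top 66 mm above the bench, on a fixed aluminium jig. The seam runs along this y; x points across it, front to rear. A 45 degree groove 12 mm wide leads 6 mm down to the seam edge, 60 mm above the bench, where this point lies.
- rear_half_left (a point): The same point of the rear half: shut, it coincides with front_half_left; their distance is the left gap. Each end of a half slides off by itself, up to 22 mm, against about 7 N of friction, and stays where left. Pressing a wedge in at a mark (some 10 N down) opens that end to the blade's thickness at the seam edge less about 1 mm (the plastic gives); the other end moves 1 mm or less.
- front_half_right (a point): Point on the front half's seam edge 50 mm from the middle towards the jig's -y end, 100 mm from front_half_left, also marked by white bars. Below the seam edge the seam is free down to the jig plate, whose top is 10 mm above the bench. The wedge's collar meets the housing's top at a gap of about 14 mm.
- rear_half_right (a point): The same point of the rear half; its distance from front_half_right is the right gap. A difference of 10 mm between the gaps is a 0.1 rad angle between the halves.
- driver_orange: Screwdriver with an orange handle, 22 x 159 x 22 mm, lying behind the work. A bystander. Origin: underside centre.
Not all that is in view belongs to the job. Several things look just like the part that bears slot_a: the one meant starts nearest to the robot's base.

How it is judged:
On the way, in this order (a step that is already met when the one before it is completed fails the run):
1. the wedge has opened one end of the seam by more than 3 mm ((contact force between yellow_wedge and front_half above 0.5 N or contact force between yellow_wedge and rear_half above 0.5 N) and (distance between front_half_left and rear_half_left above 0.003 m or distance between front_half_right and rear_half_right above 0.003 m)), for 0.1 s.
2. both ends of the seam are open by more than 3 mm (distance between front_half_left and rear_half_left above 0.003 m and distance between front_half_right and rear_half_right above 0.003 m), for 0.1 s.
At the end, for the whole second after the job is handed in: The gap between the halves is at least 12 mm at both marked ends (0.5 mm allowed) and the two gaps differ by no more than 5 mm; the yellow wedge stands released and at rest in the free slot of the stand, its collar down on the stand (within 8 mm), upright within 10 degrees (distance between front_half_left and rear_half_left above 0.0115 m and distance between front_half_right and rear_half_right above 0.0115 m and angle between the x axis of front_half_left and the x axis of rear_half_left, either way round below 0.055 rad and (horizontal distance between yellow_wedge and slot_a below 0.012 m or horizontal distance between yellow_wedge and slot_b below 0.012 m) and height (world z) of yellow_wedge below 0.018 m and angle between yellow_wedge's own z axis and vertical below 0.17 rad and linear speed of yellow_wedge below 0.02 m/s); the robot touches nothing.
It fails at once if one end of the seam gets more than 10 mm ahead of the other (halves askew by more than 0.105 rad) (angle between the x axis of front_half_left and the x axis of rear_half_left, either way round above 0.105 rad).
It fails at once if the robot itself pushes on the housing with more than 3 N (contact force between any of the fingers, the arm and front_half above 3 N or contact force between any of the fingers, the arm and rear_half above 3 N).
It fails at once if the steel wedge or the orange screwdriver is moved by more than 20 mm (distance of any of steel_wedge, driver_orange from where it was at the start of the episode above 0.02 m).
It also fails if it takes over 61 s, if anything falls off the work surface, if the arm or the gripper's body presses on something with over 40 N, if the wrist force passes 120 N, or if a joint passes its speed limit or range.

## Working session

There is one attempt and no reset: what is moved stays moved. The work goes in short steps, Python scripts to look and compute and a tool call to move; the robot and the scene stay as the last step left them, time stands still between calls to the robot, and variables do not carry over. Pictures are saved under pics/ and viewed, and the job is handed in when it is done.

Besides the shell and the picture viewer there is one more tool, called after "Call:" as a command line: name --argument value ..., lists and objects as JSON in quotes. jog_arm: Moves the arm, as the interface text tells. Its arguments: {"type":"object","properties":{"series":{"type":"string"},"force":{"type":"number"}},"required":["series"]}

```bash
mkdir -p pics; ls; python3 - <<'E'
from rig import arm
import cv2,numpy as np
print(arm.observe())
for n in("top","side"):
    c=arm.camera_info(n);print(n,c)
    p,d=arm.capture(n);cv2.imwrite(f"pics/{n}0.png",p);np.save(f"{n}0.npy",d)
E
```

```text
pics
{'time_s': 0.0, 'qpos': array([-1.37812095,  0.47778416,  0.02230761,  1.55644027, -0.01148378,
        1.10930438, -0.0831081 ]), 'dq': array([ 2.25622531e-03, -1.85306866e-03,  1.18881363e-03, -9.13283962e-04,
       -2.96282292e-05, -2.76472368e-05, -1.22353628e-04]), 'effort': array([-3.21148555e-04, -5.82862794e+01,  1.53407738e+00, -2.72593331e+01,
       -5.44817769e-02,  1.69895712e-02,  1.40689781e-04]), 'position': array([0.1997976 , 0.64412063, 0.22169653]), 'orientation': array([3.14145898e+00, 1.80340371e-03, 1.27007022e+00]), 'force': array([ 0.09810407, -0.50969351, -0.60013974]), 'moment': array([ 0.00660409, -0.01053473, -0.0227228 ]), 'opening': 0.08773583893040093}
top {'K': array([[364.2316973 ,   0.        , 324.17791392],
       [  0.        , 364.2316973 , 201.37303001],
       [  0.        ,   0.        ,   1.        ]]), 'xyz': array([ 0.36431254, -0.19444441,  1.16594677]), 'rotation': array([-2.9258857 ,  0.0040724 , -1.60700499])}
side {'K': array([[388.44922366,   0.        , 317.60378281],
       [  0.        , 388.44922366, 199.25360746],
       [  0.        ,   0.        ,   1.        ]]), 'xyz': array([0.43163461, 0.82384083, 0.62554447]), 'rotation': array([-2.07021931, -0.00554031, -2.97859419])}
```

View pics/top0.png

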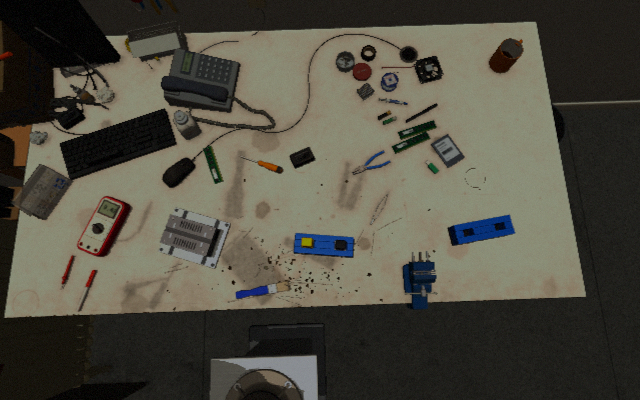

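View pics/side0.png

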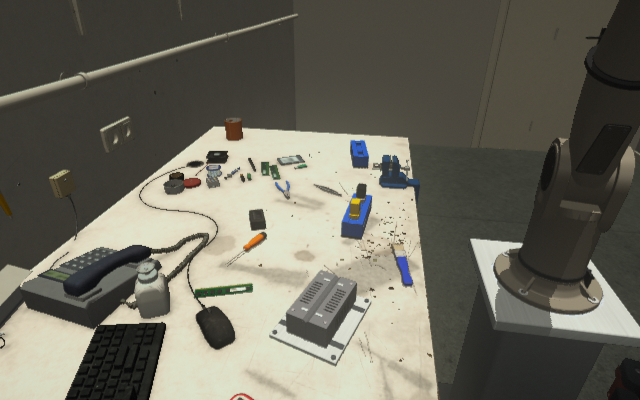

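```bash
cat > h.py <<'E'
import numpy as np,cv2
from scipy.spatial.transform import Rotation as Ro
from rig import arm
def cam(n):
    c=arm.camera_info(n);return c["K"],c["xyz"],Ro.from_euler("xyz",c["rotation"]).as_matrix()
def proj(n,P):
    K,t,R=cam(n);q=K@(R.T@(np.asarray(P,float)-t));return q[:2]/q[2],q[2]
def ray(n,uv,z):
    K,t,R=cam(n);d=R@np.linalg.inv(K)@np.array([uv[0],uv[1],1.]);return t+d*(z-t[2])/d[2]
def cloud(n,d):
    K,t,R=cam(n);v,u=np.mgrid[:400,:640]
    p=np.stack([(u-K[0,2])/K[0,0]*d,(v-K[1,2])/K[1,1]*d,d],-1);return p@R.T+t
E
python3 - <<'E'
from h import *
for n in("top","side"):
    print(n,proj(n,[0.2,.645,.22]),proj(n,[0,0,0]),proj(n,[.5,0,0]))
    P=cloud(n,np.load(n+"0.npy"))
    pts={"top":[(195,238),(323,245),(307,241),(341,245),(480,230)],"side":[(322,305),(357,215),(390,300)]}[n]
    for u,v in pts: print((u,v),P[v,u].round(3))
p=cv2.imread("pics/top0.png");c=p[190:290,140:380];cv2.imwrite("pics/top0c.png",cv2.convertScaleAbs(cv2.resize(c,None,fx=3.3,fy=3.3,interpolation=cv2.INTER_CUBIC),alpha=1.4))
p=cv2.imread("pics/side0.png");c=p[170:370,250:450];cv2.imwrite("pics/side0c.png",cv2.convertScaleAbs(cv2.resize(c,None,fx=3,fy=3,interpolation=cv2.INTER_CUBIC),alpha=1.6))
E
```

```text
top (array([-16.78001865, 363.10616382]), np.float64(0.8856801819278611)) (array([263.58324706, 411.7019494 ]), np.float64(1.0602051564833561)) (array([263.49090822, 240.11341176]), np.float64(1.1672260399541088))
(195, 238) [0.506 0.197 0.065]
(323, 245) [ 0.473 -0.19   0.048]
(307, 241) [ 0.481 -0.144  0.097]
(341, 245) [ 0.466 -0.243  0.102]
(480, 230) [ 0.501 -0.675  0.049]
side (array([630.665918  , 555.73123303]), np.float64(0.3168215898747833)) (array([544.23712236, 279.15802718]), np.float64(0.9532060808592603)) (array([341.4337322 , 258.03286147]), np.float64(1.0231254438846855))
(322, 305) [0.514 0.247 0.066]
(357, 215) [ 0.472 -0.125  0.061]
(390, 300) [ 0.374  0.137 -0.   ]
```

View pics/top0c.png

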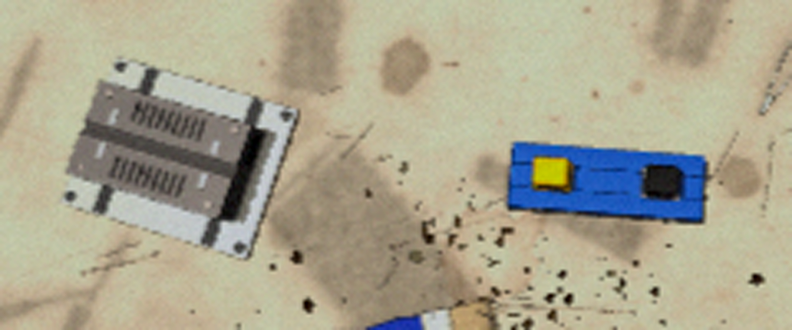

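View pics/side0c.png

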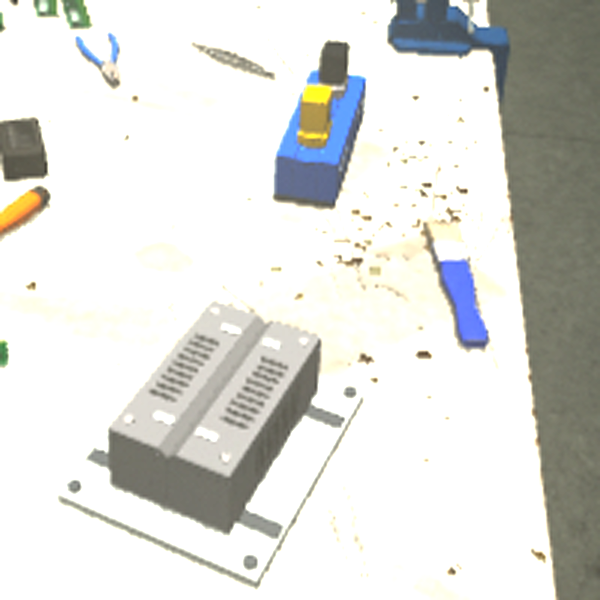

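```bash
cat > m.py <<'E'
from h import *
def rect(Q):
    (c,s,a)=cv2.minAreaRect((Q[:,:2]*1000).astype(np.float32));return np.round(c,1),np.round(s,1),round(a,2)
def hous(n,p,d,z0=.062,z1=.071):
    P=cloud(n,d);m=(P[...,2]>z0)&(P[...,2]<z1)&(P[...,1]>.05)&(P[...,1]<.36)&(P[...,0]>.38)&(P[...,0]<.65)&(d>0)
    m=m.astype(np.uint8);k,l,st,_=cv2.connectedComponentsWithStats(m);return P,m.astype(bool)
E
python3 - <<'E'
from m import *
for n in("top","side"):
    p=cv2.imread(f"pics/{n}0.png");d=np.load(n+"0.npy");P,m=hous(n,p,d)
    print(n,"housing",rect(P[m]),np.median(P[m][:,2]))
    g=cv2.cvtColor(p,cv2.COLOR_BGR2GRAY)
    er=cv2.dilate(m.astype(np.uint8),np.ones((3,3)))
    from collections import Counter
    print("grey pct",np.percentile(g[m],[5,50,90,95,99]))
    w=((g>np.percentile(g[m],50)+ (30 if n=='side' else 18))&cv2.erode(cv2.morphologyEx(m.astype(np.uint8),cv2.MORPH_CLOSE,np.ones((7,7))),np.ones((5,5))).astype(bool)).astype(np.uint8)
    k,l,st,c=cv2.connectedComponentsWithStats(w)
    for i in range(1,k):
        if st[i,4]>=2:
            gg=np.where(l==i,g.astype(float)-np.median(g[m]),0);ys,xs=np.nonzero(l==i);ww=gg[ys,xs]
            uv=((xs*ww).sum()/ww.sum(),(ys*ww).sum()/ww.sum())
            print(" bar",np.round(uv,1),st[i,4],ray(n,uv,.066).round(4))
    hsv=cv2.cvtColor(p,cv2.COLOR_BGR2HSV)
    b=(hsv[...,0]>95)&(hsv[...,0]<125)&(hsv[...,1]>140)&(P[...,2]>.042)&(P[...,2]<.058)&(abs(P[...,0]-.47)<.07)&(abs(P[...,1]+.19)<.13)&(d>0)
    print("stand",rect(P[b]),np.median(P[b][:,2]),b.sum())
    y=(hsv[...,0]>20)&(hsv[...,0]<35)&(hsv[...,1]>150)&(abs(P[...,0]-.47)<.09)&(abs(P[...,1]+.14)<.08)&(P[...,2]>.03)
    t=y&(P[...,2]>.094)&(P[...,2]<.107);print("yellow n",y.sum(),"top",t.sum(),P[t].mean(0).round(4),rect(P[t]))
    k=(P[...,2]>.094)&(P[...,2]<.112)&(abs(P[...,0]-.47)<.09)&(abs(P[...,1]+.24)<.05)
    print("steel top",k.sum(),P[k].mean(0).round(4))
E
```

```text
top housing (array([517.3, 218.9]), array([151.3,  89.8]), 71.68) 0.06545456312850739
grey pct [ 47.    83.    92.    98.85 119.97]
 bar [172.5 218. ] 2 [0.5704 0.2679 0.066 ]
 bar [173.9 225. ] 10 [0.5486 0.2626 0.066 ]
 bar [210.5 229. ] 2 [0.5321 0.1502 0.066 ]
 bar [170. 235.] 11 [0.5184 0.2727 0.066 ]
 bar [204.6 234.4] 10 [0.5164 0.1678 0.066 ]
 bar [200.9 244.2] 11 [0.487 0.178 0.066]
 bar [202.5 251.5] 4 [0.4648 0.1724 0.066 ]
stand (array([ 474.2, -191.8]), array([179. ,  59.5]), 83.62) 0.04855767481096329 884
yellow n 95 top 87 [ 0.4794 -0.1434  0.0985] (array([ 478.6, -143.8]), array([29.3, 23.6]), 87.91)
steel top 97 [ 0.4688 -0.2421  0.0984]
side housing (array([516.6, 220.1]), array([152.8,  90.4]), 71.78) 0.064483881728988
grey pct [ 85.1  135.   139.   154.   207.18]
 bar [321.5 273. ] 2 [0.5308 0.1489 0.066 ]
 bar [326.5 279.2] 13 [0.5167 0.1676 0.066 ]
 bar [340.  283.9] 10 [0.4858 0.1781 0.066 ]
 bar [350.7 283.3] 3 [0.4634 0.1721 0.066 ]
 bar [304.2 308.7] 17 [0.5476 0.2629 0.066 ]
 bar [292.3 309.3] 3 [0.5705 0.2685 0.066 ]
 bar [318.6 314.3] 17 [0.517  0.2731 0.066 ]
 bar [324.7 322.3] 3 [0.5024 0.2914 0.066 ]
stand (array([ 474.2, -188.9]), array([178.5,  57.7]), 83.87) 0.04839594016800319 287
yellow n 69 top 49 [ 0.4791 -0.1369  0.0981] (array([ 479.4, -138.9]), array([29.8, 23. ]), 79.95)
steel top 43 [ 0.4691 -0.2363  0.0976]
```

Call:
jog_arm --series "0 -4 39 0 0 0 3.9;0 -5 40 0 0 0 3.9;0 -5 40 0 0 0 3.9;0 -5 40 0 0 0 3.9;0 -5 40 0 0 0 3.9;0 -5 40 0 0 0 3.9;0 -5 40 0 0 0 3.9;0 -5 40 0 0 0 3.9;0 -5 40 0 0 0 3.9;0 -5 40 0 0 0 3.9;0 -5 40 0 0 0 3.9;0 -5 40 0 0 0 3.9;0 -5 40 0 0 0 3.9;0 -5 40 0 0 0 3.9;0 -5 40 0 0 0 3.9;0 -5 40 0 0 0 3.9;0 -5 40 0 0 0 3.9;0 -5 40 0 0 0 3.9" --force 50

```text
time_s: 1.6
position: [0.5578, 0.0586, 0.2129]
orientation: [3.136, 0.011, 0.008]
force: [0.8, -0.7, -0.6]
opening: 0.088
```

```bash
cat > go.py <<'E'
import sys
from h import *
# usage: go.py x y z yawdeg -> remaining tool-frame shift (mm) and turn (deg)
def rem(x,y,z,yaw,s=None):
    s=s or arm.observe();R=Ro.from_euler("xyz",s["orientation"]);T=Ro.from_euler("xyz",[np.pi,0,np.radians(yaw)])
    d=R.inv().apply(np.array([x,y,z])-s["position"])*1000;r=(R.inv()*T).as_rotvec(degrees=True)
    print("t%.2f"%s["time_s"],"pos",s["position"].round(4),"yaw %.1f"%np.degrees(s["orientation"][2]),"open %.4f"%s["opening"],"F",s["force"].round(1))
    print(" shift",d.round(1),"turn",r.round(2))
if __name__=="__main__": rem(*map(float,sys.argv[1:5]))
E
python3 go.py .4795 -.1405 .13 -6.2; python3 -c "
from rig import arm;print(arm.observe()['qpos'].round(2))"
```

```text
t1.60 pos [0.5578 0.0586 0.2129] yaw 0.4 open 0.0880 F [ 0.8 -0.7 -0.6]
 shift [-78.9 198.   84.9] turn [0.36 0.62 6.64]
[-0.61  0.33  0.49  1.86 -0.17  1.01 -0.04]
```

Call:
jog_arm --series "0 -14 34 9 0.1 0.1 1.1;0 -14 34 9 0.1 0.1 1.1;0 -14 34 9 0.1 0.1 1.1;0 -14 34 9 0 0.1 1.1;0 -13 33 9 0 0.1 1.1;0 -12 32 9 0 0.1 1.1;0 0 0 0 0 0 0;0 0 0 0 0 0 0"

```text
time_s: 2.27
position: [0.4587, -0.1577, 0.1575]
orientation: [3.138, -0.001, -0.134]
force: [0.6, 1.0, -0.6]
opening: 0.0877
```

```bash
python3 go.py .4795 -.1405 .13 -6.2; python3 - <<'E'
from h import *
for n in("top","side"):
    p,d=arm.capture(n);cv2.imwrite(f"pics/{n}1.png",p);np.save(f"{n}1.npy",d)
a=cv2.imread("pics/top1.png")[190:290,240:400];b=cv2.imread("pics/side1.png")[140:260,290:450]
cv2.imwrite("pics/j1.png",cv2.convertScaleAbs(np.vstack([cv2.resize(a,(480,300)),cv2.resize(b,(400,300)).copy() if 0 else cv2.resize(b,(480,300))]),alpha=1.5))
E
```

```text
t2.27 pos [ 0.4587 -0.1577  0.1575] yaw -7.7 open 0.0877 F [ 0.6  1.  -0.6]
 shift [ 18.3 -19.9  27.5] turn [ 0.19 -0.07 -1.47]
```

View pics/j1.png

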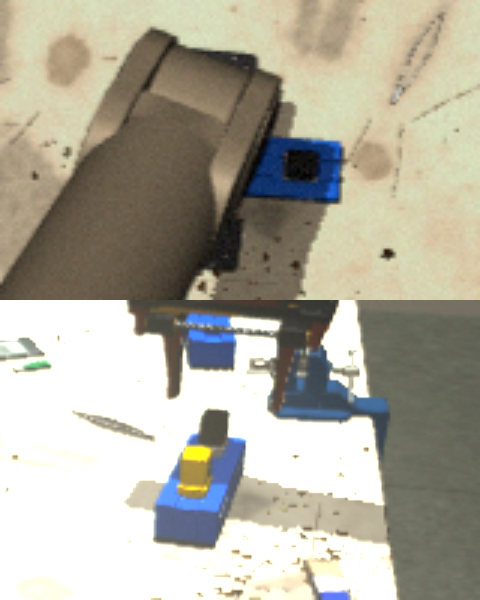

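The gripper hangs open above the stand (side view, jaws at about x 170–310, y 340–390), having overshot by about 20 mm, and both wedges are untouched. I'll correct this and then come down.

Call:
jog_arm --series "0 9 -10 0 0 0 -0.7;0 6 -6 5 0 0 -0.5;0 3 -3 8 0 0 -0.2;0 0 0 8 0 0 0;0 0 0 4 0 0 0;0 0 0 0 0 0 0"

```text
time_s: 2.87
position: [0.4867, -0.1308, 0.1303]
orientation: [3.14, -0.004, -0.09]
force: [0.3, 0.4, -0.4]
opening: 0.0878
```

```bash
python3 go.py .4795 -.1405 .066 -6.2
```

```text
t2.87 pos [ 0.4867 -0.1308  0.1303] yaw -5.2 open 0.0878 F [ 0.3  0.4 -0.4]
 shift [-6.6 10.2 64.3] turn [ 0.11 -0.21  1.03]
```

Call:
jog_arm --series "0 -5 7 0 0 0 0.7;0 0 0 0 0 0 0;0 0 0 0 0 0 0"

```text
time_s: 3.12
position: [0.4797, -0.1379, 0.1293]
orientation: [3.139, -0.001, -0.103]
force: [0.1, 0.2, 0.4]
opening: 0.0878
```

```bash
python3 go.py .4795 -.1405 .066 -6.2
```

```text
t3.12 pos [ 0.4797 -0.1379  0.1293] yaw -5.9 open 0.0878 F [0.1 0.2 0.4]
 shift [-0.   2.4 63.3] turn [ 0.14 -0.08  0.27]
```

Call:
jog_arm --series "0 0 2 12 0 0 0.2;0 0 0 15 0 0 0;0 0 0 13 0 0 0;0 0 0 6 0 0 0;0 0 0 0 0 0 0;0 0 0 0 0 0 0"

```text
time_s: 3.62
position: [0.48, -0.1428, 0.0842]
orientation: [3.14, -0.006, -0.112]
force: [0.4, 0.2, -0.7]
opening: 0.0879
```

```bash
python3 go.py .4795 -.1405 .066 -6.2
```

```text
t3.62 pos [ 0.48   -0.1428  0.0842] yaw -6.4 open 0.0879 F [ 0.4  0.2 -0.7]
 shift [-0.9 -2.3 18.2] turn [ 0.12 -0.36 -0.24]
```

Call:
jog_arm --series "0 -0.5 -1 10 0 -0.2 -0.1;0 0 0 7 0 0 0;0 0 0 0 0 0 0;0 0 0 0 0 0 0"

```text
time_s: 3.95
position: [0.4809, -0.142, 0.0673]
orientation: [3.14, -0.006, -0.111]
force: [-0.7, 0.5, 0.5]
opening: 0.0874
```

```bash
python3 go.py .4795 -.1405 .066 -6.2;python3 - <<'E'
from h import *
p,d=arm.capture("side");cv2.imwrite("pics/s2.png",cv2.convertScaleAbs(cv2.resize(p[140:260,290:450],(800,600),interpolation=cv2.INTER_CUBIC),alpha=1.5))
E
```

```text
t3.95 pos [ 0.4809 -0.142   0.0673] yaw -6.3 open 0.0874 F [-0.7  0.5  0.5]
 shift [-1.6 -1.4  1.3] turn [ 0.1  -0.32 -0.14]
```

View pics/s2.png

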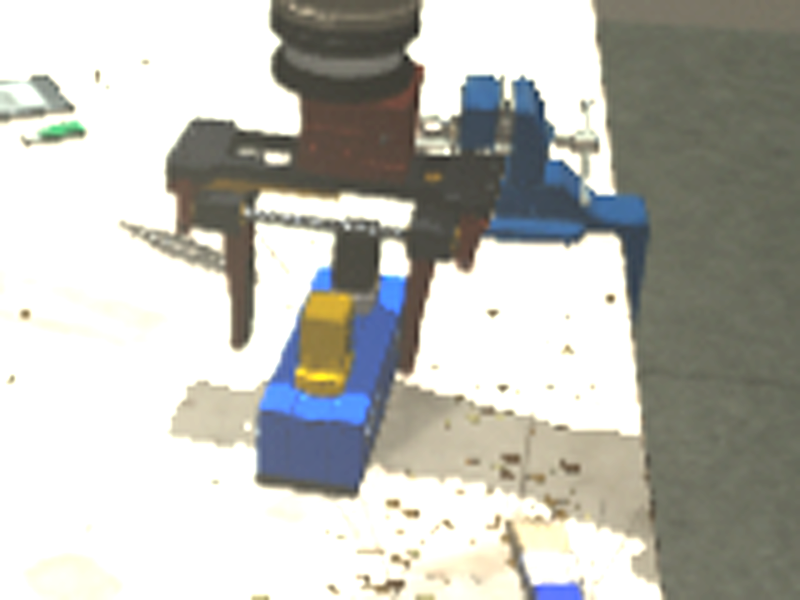

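The jaws straddle the yellow handle, with the fingers at about (238, 300) and (410, 320) and the wedge between them at (325, 340). Closing.

Call:
jog_arm --series "100 -1 0 0 0 0 0;200 0 0 0 0 0 0;255 0 0 0 0 0 0;255 0 0 0 0 0 0;255 0 0 0 0 0 0;255 0 0 0 0 0 0;255 0 0 0 0 0 0;255 0 0 0 0 0 0" --force 55

```text
time_s: 4.67
position: [0.4805, -0.1419, 0.0683]
orientation: [3.14, -0.007, -0.11]
force: [-0.1, -0.1, -0.0]
opening: 0.0381
```

```bash
python3 go.py .4795 -.1405 .066 -6.2
```

```text
t4.67 pos [ 0.4805 -0.1419  0.0683] yaw -6.3 open 0.0381 F [-0.1 -0.1 -0. ]
 shift [-1.2 -1.3  2.3] turn [ 0.1  -0.42 -0.13]
```

Call:
jog_arm --series "255 0 0 0 0 0 0;255 0 0 0 0 0 0;255 0 0 0 0 0 0;255 0 0 0 0 0 0;255 0 0 0 0 0 0"

```text
time_s: 5.08
position: [0.4805, -0.1419, 0.0684]
orientation: [3.14, -0.007, -0.11]
force: [-0.8, 1.1, 1.3]
opening: 0.0257
```

```bash
python3 go.py .4795 -.1405 .068 -6.2
```

```text
t5.08 pos [ 0.4805 -0.1419  0.0684] yaw -6.3 open 0.0257 F [-0.8  1.1  1.3]
 shift [-1.1 -1.3  0.4] turn [ 0.09 -0.41 -0.13]
```

Call:
jog_arm --series "255 0 0 -10 0 0 0;255 0 0 -20 0 0 0;255 0 0 -25 0 0 0;255 0 0 -25 0 0 0;255 0 0 -12 0 0 0;255 0 0 0 0 0 0"

```text
time_s: 5.58
position: [0.4758, -0.1416, 0.1637]
orientation: [3.139, 0.002, -0.112]
force: [0.8, -0.1, -3.1]
opening: 0.0256
```

```bash
python3 go.py .5016 .1728 .145 -18.3;python3 - <<'E'
from h import *
p,d=arm.capture("side");cv2.imwrite("pics/s3.png",cv2.convertScaleAbs(cv2.resize(p[110:260,270:470],(800,600),interpolation=cv2.INTER_CUBIC),alpha=1.5))
E
```

```text
t5.58 pos [ 0.4758 -0.1416  0.1637] yaw -6.4 open 0.0256 F [ 0.8 -0.1 -3.1]
 shift [  -9.5 -315.4   18. ] turn [ 0.15  0.11 11.88]
```

View pics/s3.png

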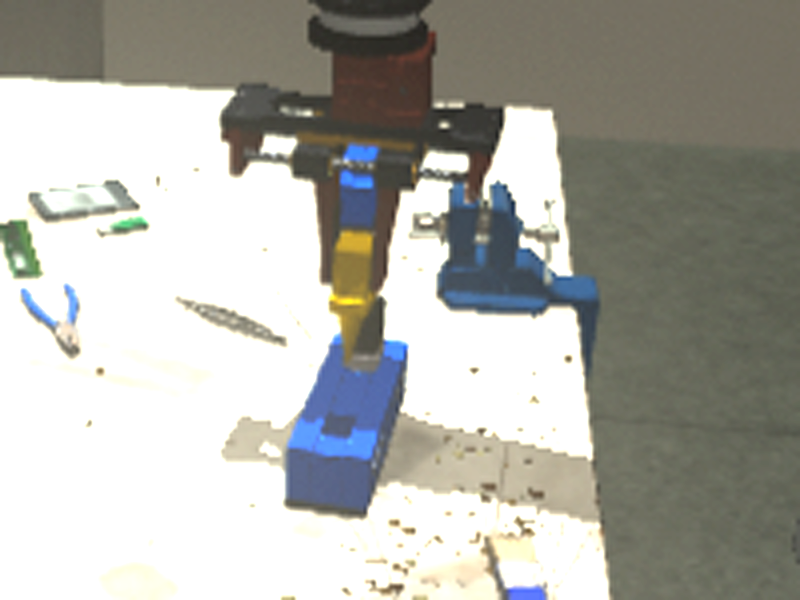

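Call:
jog_arm --series "255 0 -15 0 0 0 1;255 -1 -30 0 0 0 1.2;255 -2 -34 0 0 0 1.2;255 -3 -34 0 0 0 1.2;255 -4 -34 0 0 0 1.2;255 -5 -34 0 0 0 1.2;255 -6 -34 0 0 0 1.2;255 -6 -30 0 0 0 1.2;255 -5 -24 0 0 0 1.2;255 -3 -15 0 0 0 0.6;255 -2 -8 0 0 0 0;255 0 0 0 0 0 0;255 0 0 0 0 0 0"

```text
time_s: 6.72
position: [0.4908, 0.1623, 0.1483]
orientation: [3.124, 0.017, -0.322]
force: [-0.7, -0.3, -2.2]
opening: 0.0259
```

```bash
python3 go.py .5016 .1728 .145 -18.3
```

```text
t6.72 pos [0.4908 0.1623 0.1483] yaw -18.4 open 0.0259 F [-0.7 -0.3 -2.2]
 shift [  7.  -13.4   2.9] turn [ 1.02  0.99 -0.14]
```

Call:
jog_arm --series "255 4 -7 0 0.5 0.5 -0.1;255 2 -5 0 0.4 0.4 0;255 0 0 0 0 0 0;255 0 0 0 0 0 0"

```text
time_s: 7.05
position: [0.5009, 0.1672, 0.1472]
orientation: [3.139, 0.001, -0.326]
force: [0.0, 0.5, -2.9]
opening: 0.0259
```

```bash
python3 go.py .5016 .1728 .145 -18.3;python3 - <<'E'
from h import *
p,d=arm.capture("side");cv2.imwrite("pics/s4.png",cv2.convertScaleAbs(cv2.resize(p[180:380,220:460],(720,600),interpolation=cv2.INTER_CUBIC),alpha=1.5))
E
```

```text
t7.05 pos [0.5009 0.1672 0.1472] yaw -18.7 open 0.0259 F [ 0.   0.5 -2.9]
 shift [-1.2 -5.5  2.2] turn [ 0.17  0.04 -0.38]
```

View pics/s4.png

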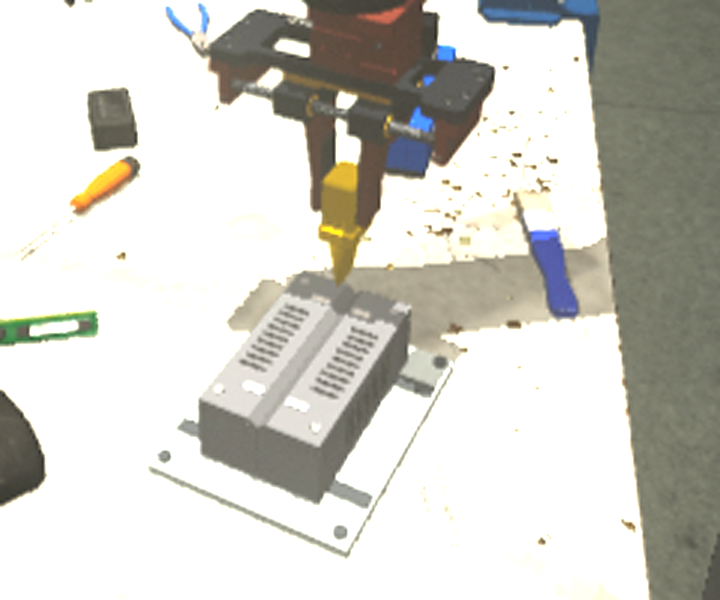

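The wedge hangs above the right end of the seam, its tip at about (340, 280), in line with the groove and about 5 mm short along it. I'll shift it and lower it.

Call:
jog_arm --series "255 -0.5 -5 5 0 0 -0.2;255 0 0 12 0 0 0;255 0 0 8 0 0 0;255 0 0 4 0 0 0;255 0 0 0 0 0 0"

```text
time_s: 7.52
position: [0.5026, 0.1727, 0.1183]
orientation: [3.142, 0.002, -0.324]
force: [-2.3, -0.5, 1.6]
opening: 0.0254
```

```bash
python3 go.py .5016 .1728 .1046 -18.3
```

```text
t7.52 pos [0.5026 0.1727 0.1183] yaw -18.6 open 0.0254 F [-2.3 -0.5  1.6]
 shift [-0.9  0.2 13.7] turn [ 0.    0.11 -0.28]
```

Call:
jog_arm --series "255 -1 0 4 0 0 0;255 0 0 4 0 0 0;255 0 0 3 0 0 0;255 0 0 2 0 0 0"

```text
time_s: 7.85
position: [0.5044, 0.1739, 0.1095]
orientation: [-3.137, 0.0, -0.324]
force: [-2.4, -1.9, 7.4]
opening: 0.0259
```

```bash
python3 go.py .5016 .1728 .1046 -18.3
```

```text
t7.85 pos [0.5044 0.1739 0.1095] yaw -18.6 open 0.0259 F [-2.4 -1.9  7.4]
 shift [-2.3  2.   4.9] turn [-0.28  0.01 -0.29]
```

Call:
jog_arm --series "255 -2 1 3 0 0 0;255 -1 0 2 0 0 0;255 0 0 1 0 0 0"

```text
time_s: 8.1
position: [0.5043, 0.1742, 0.1062]
orientation: [-3.133, -0.004, -0.325]
force: [-4.1, -1.4, 6.1]
opening: 0.0256
```

```bash
python3 go.py .5016 .1728 .1046 -18.3; python3 - <<'E'
from h import *
p,d=arm.capture("side");cv2.imwrite("pics/s5.png",cv2.convertScaleAbs(cv2.resize(p[220:360,250:420],(720,593),interpolation=cv2.INTER_CUBIC),alpha=1.5))
E
```

```text
t8.10 pos [0.5043 0.1742 0.1062] yaw -18.6 open 0.0256 F [-4.1 -1.4  6.1]
 shift [-2.1  2.2  1.5] turn [-0.49 -0.21 -0.32]
```

View pics/s5.png

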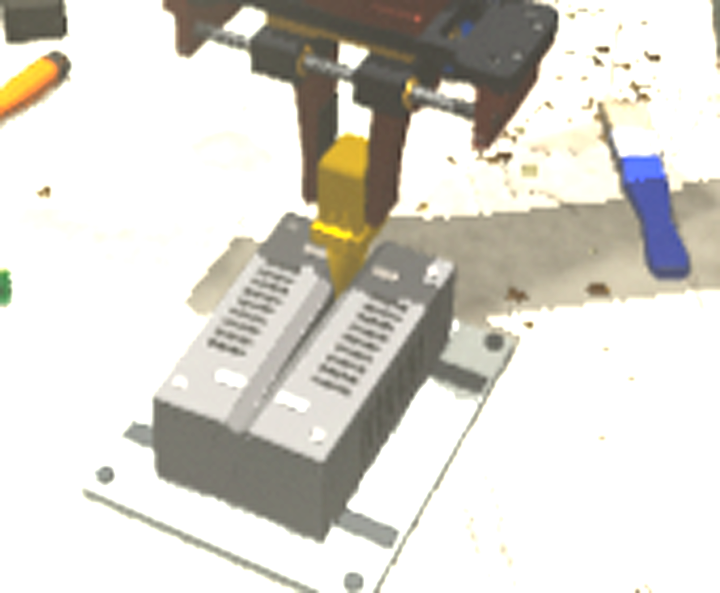

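Call:
jog_arm --series "255 0 0 -10 0 0 0;255 0 0 -15 0 0 0;255 0 0 -14 0 0.2 0;255 0 0 -5 0.5 0.2 0;255 0 0 0 0 0 0"

```text
time_s: 8.57
position: [0.5042, 0.1734, 0.1524]
orientation: [-3.125, -0.011, -0.326]
force: [-0.5, -0.2, -3.4]
opening: 0.0256
```

```bash
cat > gap.py <<'E'
import sys
from h import *
def bars(n,tag,thr=28):
    p,d=arm.capture(n);cv2.imwrite(f"pics/{n}{tag}.png",p)
    g=cv2.cvtColor(p,cv2.COLOR_BGR2GRAY).astype(float)
    J=np.array([.5173,.2203]);a=np.radians(-18.3);ex=np.array([np.cos(a),np.sin(a)]);ey=np.array([-ex[1],ex[0]])
    v,u=np.mgrid[:400,:640];K,t,R=cam(n)
    D=np.stack([(u-K[0,2])/K[0,0],(v-K[1,2])/K[1,1],np.ones(u.shape)],-1)@R.T
    W=t+D*((.066-t[2])/D[...,2])[...,None];X=(W[...,:2]-J)@ex;Y=(W[...,:2]-J)@ey
    loc=cv2.medianBlur(g.astype(np.uint8),11).astype(float);w=g-loc
    m=(w>thr)&(abs(X)<.055)&(abs(abs(Y)-.05)<.012)&(abs(X)>.008)
    k,l,st,_=cv2.connectedComponentsWithStats(m.astype(np.uint8))
    o={}
    for i in range(1,k):
        if st[i,4]<4: continue
        s=l==i;x=(X[s]*w[s]).sum()/w[s].sum();y=(Y[s]*w[s]).sum()/w[s].sum()
        if abs(x)>.04: continue
        o[("L" if y>0 else "R")+("r" if x>0 else "f")]=(x*1000,y*1000,st[i,4])
        print(n,("L" if y>0 else "R")+("r" if x>0 else "f"),"x %.1f y %.1f n%d"%(x*1000,y*1000,st[i,4]))
    for e in"LR":
        if e+"r" in o and e+"f" in o: print(n,e,"gap %.1f mid %.1f"%(o[e+"r"][0]-o[e+"f"][0]-32,(o[e+"r"][0]+o[e+"f"][0])/2))
bars("side",sys.argv[1]);
if len(sys.argv)>2: bars("top",sys.argv[1],15)
E
python3 gap.py 6 t; python3 go.py .533 .2678 .15 -18.3
```

```text
side Rr x 21.1 y -48.8 n7
side Rf x -17.9 y -49.5 n11
side Rf x -39.3 y -41.1 n15
side Lr x 15.7 y 50.8 n17
side Lf x -16.4 y 50.0 n19
side L gap 0.1 mid -0.4
side R gap 28.4 mid -9.1
top Rr x 22.8 y -44.8 n16
top Rf x -16.0 y -50.2 n9
top R gap 6.8 mid 3.4
t8.67 pos [0.5037 0.1734 0.1514] yaw -18.7 open 0.0256 F [ 0.5  0.1 -3.2]
 shift [ -2.4 -98.7   2.8] turn [-0.88 -0.56 -0.35]
```

Call:
jog_arm --series "255 -1 -15 0 -0.3 -0.2 -0.1;255 -1 -25 0 -0.3 -0.2 -0.1;255 0 -25 0 -0.2 -0.1 0;255 0 -16 0 0 0 0;255 0 -8 0 0 0 0;255 0 0 0 0 0 0;255 0 0 0 0 0 0"

```text
time_s: 9.25
position: [0.5283, 0.2645, 0.1462]
orientation: [3.136, 0.006, -0.322]
force: [0.1, -0.6, -3.1]
opening: 0.0262
```

```bash
python3 go.py .533 .2678 .12 -18.3
```

```text
t9.25 pos [0.5283 0.2645 0.1462] yaw -18.4 open 0.0262 F [ 0.1 -0.6 -3.1]
 shift [ 3.5 -4.8 26.1] turn [ 0.33  0.35 -0.13]
```

Call:
jog_arm --series "255 2.5 -4 5 0.3 0.3 0;255 0 0 9 0 0 0;255 0 0 7 0 0 0;255 0 0 3 0 0 0;255 0 0 0 0 0 0"

```text
time_s: 9.67
position: [0.5319, 0.2637, 0.119]
orientation: [3.14, 0.0, -0.326]
force: [1.1, 0.9, 0.1]
opening: 0.0257
```

```bash
python3 go.py .533 .2678 .12 -18.3;python3 - <<'E'
from h import *
p,d=arm.capture("side");cv2.imwrite("pics/s7.png",cv2.convertScaleAbs(cv2.resize(p[220:360,250:420],(720,593),interpolation=cv2.INTER_CUBIC),alpha=1.5))
E
```

```text
t9.67 pos [0.5319 0.2637 0.119 ] yaw -18.7 open 0.0257 F [1.1 0.9 0.1]
 shift [-0.3 -4.2 -1. ] turn [ 0.11  0.02 -0.37]
```

View pics/s7.png

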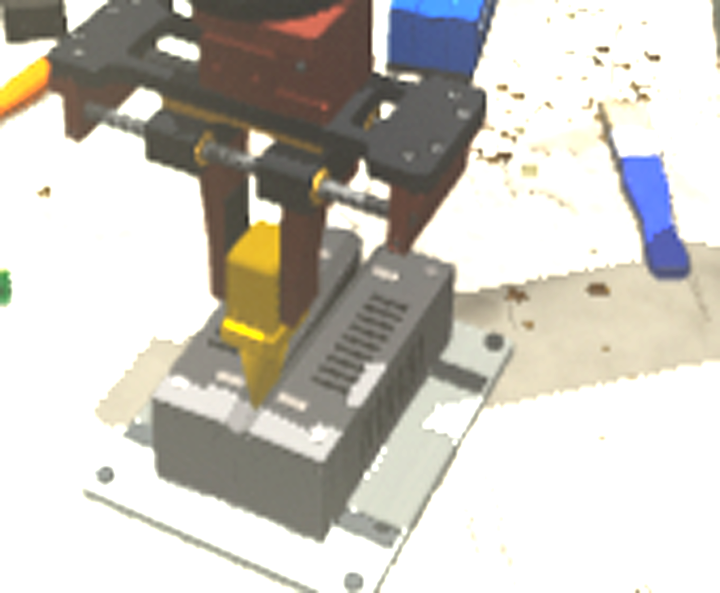

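The tip sits in the groove at the left mark (258, 400), between the white bars. Pressing.

Call:
jog_arm --series "255 0 -4 0 0 0 -0.2;255 0 0 4 0 0 0;255 0 0 5 0 0 0;255 0 0 5 0 0 0;255 0 0 5 0 0 0;255 0 0 3 0 0 0;255 0 0 2 0 0 0"

```text
time_s: 10.3
position: [0.5366, 0.2694, 0.1081]
orientation: [-3.133, 0.001, -0.324]
force: [-2.1, -1.3, 5.8]
opening: 0.0257
```

```bash
python3 go.py .533 .2678 .088 -18.3; python3 gap.py 8
```

```text
t10.30 pos [0.5366 0.2694 0.1081] yaw -18.5 open 0.0257 F [-2.1 -1.3  5.8]
 shift [-2.9  2.8 20. ] turn [-0.47  0.06 -0.24]
side Rr x 18.8 y -50.1 n8
side Lr x 27.3 y 39.1 n6
side Lr x 21.6 y 51.1 n8
side Lf x -16.9 y 50.3 n13
side L gap 6.5 mid 2.4
```

Call:
jog_arm --series "255 -2 1 4 0 0 0;255 -1 0 5 0 0 0;255 0 0 5 0 0 0;255 0 0 4 0 0 0;255 0 0 3 0 0 0"

```text
time_s: 10.77
position: [0.539, 0.2719, 0.0945]
orientation: [-3.123, -0.005, -0.324]
force: [-1.8, -1.3, 6.6]
opening: 0.0258
```

```bash
python3 go.py .533 .2678 .088 -18.3; python3 gap.py 9
```

```text
t10.77 pos [0.539  0.2719 0.0945] yaw -18.6 open 0.0258 F [-1.8 -1.3  6.6]
 shift [-4.4  5.9  6.4] turn [-1.06 -0.31 -0.28]
side Rr x 24.8 y -54.3 n31
side Lr x 19.2 y 53.0 n24
side Lf x -17.4 y 50.1 n15
side L gap 4.5 mid 0.9
```

Call:
jog_arm --series "255 -2 2 3 -0.5 -0.2 0;255 -1 1 3 -0.3 0 0;255 -1 0 2 0 0 0;255 0 0 1 0 0 0"

```text
time_s: 11.15
position: [0.5391, 0.2724, 0.0905]
orientation: [-3.129, -0.008, -0.325]
force: [-2.6, -1.1, 5.6]
opening: 0.0257
```

```bash
python3 go.py .533 .2678 .088 -18.3; python3 - <<'E'
from h import *
p,d=arm.capture("side");cv2.imwrite("pics/s10.png",cv2.convertScaleAbs(cv2.resize(p[220:360,250:420],(720,593),interpolation=cv2.INTER_CUBIC),alpha=1.5))
E
```

```text
t11.15 pos [0.5391 0.2724 0.0905] yaw -18.6 open 0.0257 F [-2.6 -1.1  5.6]
 shift [-4.3  6.4  2.4] turn [-0.7  -0.48 -0.31]
```

View pics/s10.png

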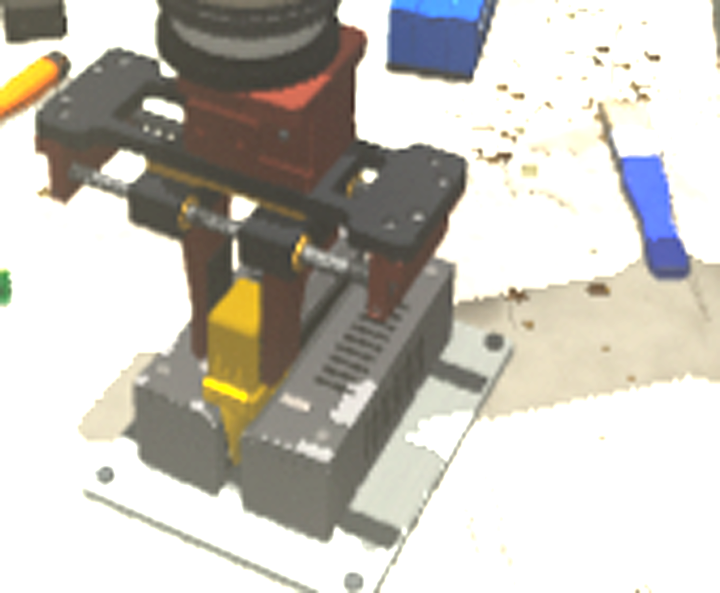

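Call:
jog_arm --series "255 -1 1 3 0 0 0;255 0 0 2.5 0 0 0;255 0 0 2 0 0 0"

```text
time_s: 11.45
position: [0.5398, 0.2732, 0.0865]
orientation: [-3.125, -0.01, -0.325]
force: [-2.0, -1.2, 5.2]
opening: 0.0255
```

```bash
python3 go.py .533 .2678 .088 -18.3
```

```text
t11.45 pos [0.5398 0.2732 0.0865] yaw -18.6 open 0.0255 F [-2.  -1.2  5.2]
 shift [-4.7  7.3 -1.7] turn [-0.94 -0.58 -0.31]
```

Call:
jog_arm --series "255 0 0 -10 0 0 0;255 0 0 -18 0 0 0;255 0 0 -18 -0.5 -0.3 0;255 0 0 -14 -0.4 -0.3 0;255 0 0 -4 0 0 0;255 0 0 0 0 0 0"

```text
time_s: 11.95
position: [0.5376, 0.2725, 0.1545]
orientation: [3.139, 0.003, -0.324]
force: [-0.2, -1.0, -3.8]
opening: 0.0255
```

```bash
python3 gap.py 11 t; python3 go.py .505 .1718 .145 -18.3; python3 - <<'E'
from h import *
p=cv2.imread("pics/side11.png");cv2.imwrite("pics/s11.png",cv2.convertScaleAbs(cv2.resize(p[220:360,250:420],(720,593),interpolation=cv2.INTER_CUBIC),alpha=1.5))
E
```

```text
side Rr x 21.5 y -50.8 n11
side Rf x -17.7 y -50.0 n12
side Lr x 26.7 y 49.3 n13
side Lf x -18.3 y 50.0 n14
side Lf x -38.9 y 41.1 n13
side Lf x -39.2 y 61.3 n4
side L gap 33.9 mid -6.2
side R gap 7.2 mid 1.9
top Lr x 27.9 y 49.1 n8
top Lr x 9.7 y 51.4 n9
top Rr x 22.6 y -50.8 n8
top Lf x -17.2 y 49.7 n8
top Lf x -35.8 y 40.6 n7
top Rf x -16.4 y -49.8 n8
top L gap 13.5 mid -13.0
top R gap 7.0 mid 3.1
t12.05 pos [0.5371 0.2722 0.1533] yaw -18.6 open 0.0258 F [ 0.7  0.1 -3.3]
 shift [  1.6 105.4   8.6] turn [ 0.19  0.21 -0.28]
```

View pics/s11.png

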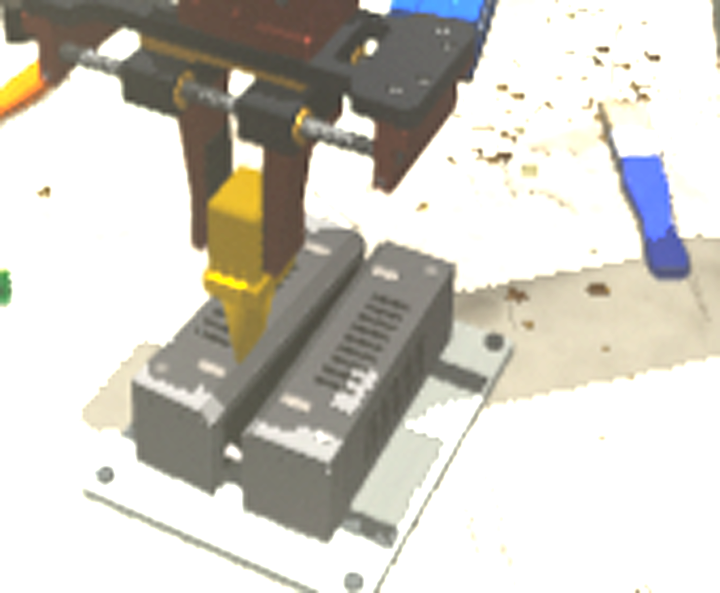

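Call:
jog_arm --series "255 0 15 0 0 0 0;255 1 26 0 0.2 0.2 0;255 0 26 0 0 0 0;255 0 18 2 0 0 0;255 0 9 3 0 0 0;255 0 0 0 0 0 0;255 0 0 0 0 0 0"

```text
time_s: 12.63
position: [0.5026, 0.1802, 0.1418]
orientation: [3.136, 0.006, -0.321]
force: [0.9, 0.1, -3.9]
opening: 0.0255
```

```bash
python3 go.py .505 .1718 .115 -18.3
```

```text
t12.63 pos [0.5026 0.1802 0.1418] yaw -18.4 open 0.0255 F [ 0.9  0.1 -3.9]
 shift [ 5.1  7.1 26.8] turn [ 0.31  0.36 -0.09]
```

Call:
jog_arm --series "255 3.5 6 4 0.3 0.3 0;255 0 0 9 0 0 0;255 0 0 8 0 0 0;255 0 0 4 0 0 0;255 0 0 0 0 0 0"

```text
time_s: 13.05
position: [0.5051, 0.1771, 0.1133]
orientation: [-3.14, 0.0, -0.316]
force: [0.8, 0.1, -3.5]
opening: 0.0257
```

```bash
python3 go.py .505 .1718 .088 -18.3
```

```text
t13.05 pos [0.5051 0.1771 0.1133] yaw -18.1 open 0.0257 F [ 0.8  0.1 -3.5]
 shift [ 1.5  5.1 25.3] turn [-0.07  0.    0.2 ]
```

Call:
jog_arm --series "255 0 5 2 0 0 0;255 0 0 5 0 0 0;255 0 0 5 0 0 0;255 0 0 5 0 0 0;255 0 0 4 0 0 0;255 0 0 3 0 0 0;255 0 0 2 0 0 0"

```text
time_s: 13.63
position: [0.5077, 0.1744, 0.0891]
orientation: [-3.134, -0.005, -0.316]
force: [-3.1, -1.5, 6.5]
opening: 0.0256
```

```bash
python3 go.py .505 .1718 .087 -18.3; python3 gap.py 12
```

```text
t13.63 pos [0.5077 0.1744 0.0891] yaw -18.1 open 0.0256 F [-3.1 -1.5  6.5]
 shift [-1.8  3.3  2.1] turn [-0.45 -0.26  0.22]
side Rr x 19.5 y -47.3 n20
side Rf x -17.7 y -50.0 n12
side Rf x -40.0 y -55.9 n21
side Lr x 27.2 y 50.0 n16
side Lf x -18.5 y 49.8 n17
side L gap 13.7 mid 4.3
side R gap 27.5 mid -10.2
```

Call:
jog_arm --series "255 -1 1 2.5 0 0 0;255 0 0 2.5 0 0 0;255 0 0 1 0 0 0"

```text
time_s: 13.93
position: [0.5085, 0.1746, 0.085]
orientation: [-3.13, -0.007, -0.316]
force: [-2.8, -0.8, 7.0]
opening: 0.0261
```

```bash
python3 go.py .505 .1718 .087 -18.3
```

```text
t13.93 pos [0.5085 0.1746 0.085 ] yaw -18.1 open 0.0261 F [-2.8 -0.8  7. ]
 shift [-2.5  3.7 -2.1] turn [-0.68 -0.4   0.21]
```

Tip is at about 27 mm. Lifting and measuring.

Call:
jog_arm --series "255 0 0 -10 0 0 0;255 0 0 -20 0 0 0;255 0 0 -20 -0.3 -0.2 0;255 0 0 -18 -0.3 -0.2 0;255 0 0 -8 0 0 0;255 0 0 0 0 0 0"

```text
time_s: 14.43
position: [0.5071, 0.1733, 0.1644]
orientation: [3.141, 0.001, -0.317]
force: [0.6, -0.4, -4.1]
opening: 0.0256
```

```bash
python3 gap.py 13 t; python3 go.py .4805 -.1419 .160 -6.3; python3 - <<'E'
from h import *
p=cv2.imread("pics/side13.png");cv2.imwrite("pics/s13.png",cv2.convertScaleAbs(cv2.resize(p[200:360,250:440],(712,600),interpolation=cv2.INTER_CUBIC),alpha=1.5))
E
```

```text
side Rr x 27.5 y -49.6 n8
side Rf x -18.6 y -50.0 n10
side Rf x -37.4 y -41.0 n19
side Lr x 27.0 y 50.2 n15
side Lf x -18.4 y 49.7 n16
side L gap 13.4 mid 4.3
side R gap 32.9 mid -5.0
top Rr x 28.5 y -45.6 n13
top Rr x 9.8 y -51.5 n10
top Rf x -16.2 y -50.1 n9
top Rf x -27.4 y -40.3 n9
top Rf x -33.0 y -61.0 n4
top R gap 10.7 mid -11.6
t14.53 pos [0.5061 0.173  0.1627] yaw -18.1 open 0.0257 F [-0.1  0.6 -3.4]
 shift [ 73.7 307.2   3.3] turn [  0.12   0.18 -11.85]
```

View pics/s13.png

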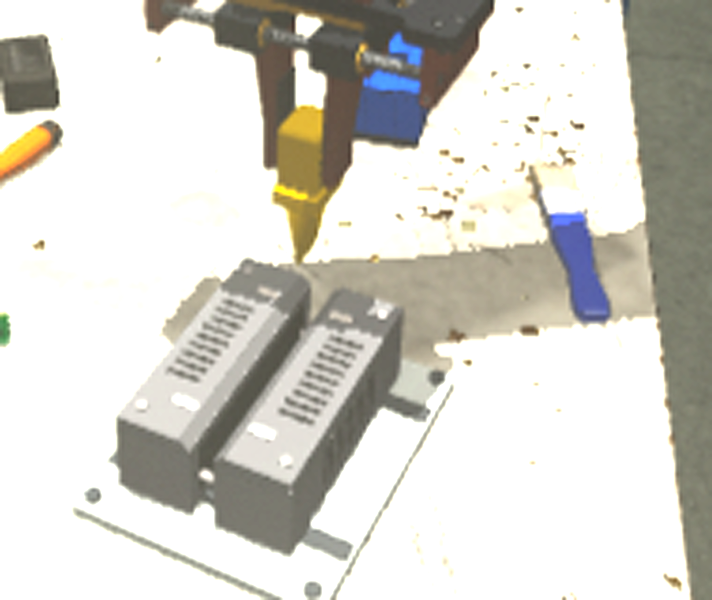

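The seam is now parallel: left gap about 13.4 mm, right about 14.1 mm, with the wedge clear above. I'll take it back to the stand.

Call:
jog_arm --series "255 3 15 0 0 0 -1;255 6 30 0 0 0 -1.2;255 6 34 0 0 0 -1.2;255 5 34 0 0 0 -1.2;255 4 34 0 0 0 -1.2;255 3 34 0 0 0 -1.2;255 2 34 0 0 0 -1.2;255 1 30 0 0 0 -1.2;255 1 23 0 0 0 -1.2;255 0 14 0 0 0 -0.6;255 0 7 0 0 0 0;255 0 0 0 0 0 0;255 0 0 0 0 0 0"

```text
time_s: 15.62
position: [0.462, -0.126, 0.1497]
orientation: [3.135, 0.023, -0.106]
force: [0.3, 0.7, -2.9]
opening: 0.0257
```

```bash
python3 go.py .4805 -.1419 .12 -6.3
```

```text
t15.62 pos [ 0.462  -0.126   0.1497] yaw -6.1 open 0.0257 F [ 0.3  0.7 -2.9]
 shift [20.8 13.7 29.3] turn [0.4  1.29 0.22]
```

Call:
jog_arm --series "255 9 6 0 0.2 0.6 0.1;255 6 4 0 0.1 0.4 0.1;255 0 0 0 0 0 0;255 0 0 0 0 0 0;255 0 0 0 0 0 0"

```text
time_s: 16.03
position: [0.4786, -0.1337, 0.1482]
orientation: [3.141, 0.005, -0.103]
force: [-0.7, -0.1, -2.8]
opening: 0.0258
```

```bash
python3 go.py .4805 -.1419 .12 -6.3
```

```text
t16.03 pos [ 0.4786 -0.1337  0.1482] yaw -5.9 open 0.0258 F [-0.7 -0.1 -2.8]
 shift [ 2.9  7.9 28.2] turn [0.01 0.26 0.39]
```

Call:
jog_arm --series "255 1.5 6 5 0 0.2 0.2;255 0 3 8 0 0 0.1;255 0 0 7 0 0 0;255 0 0 0 0 0 0;255 0 0 0 0 0 0"

```text
time_s: 16.45
position: [0.479, -0.1426, 0.1257]
orientation: [-3.141, 0.001, -0.107]
force: [-0.1, 0.9, -3.0]
opening: 0.026
```

```bash
python3 go.py .4805 -.1419 .0684 -6.3;python3 - <<'E'
from h import *
p,d=arm.capture("side");cv2.imwrite("pics/s14.png",cv2.convertScaleAbs(cv2.resize(p[140:260,290:450],(800,600),interpolation=cv2.INTER_CUBIC),alpha=1.5))
E
```

```text
t16.45 pos [ 0.479  -0.1426  0.1257] yaw -6.1 open 0.0260 F [-0.1  0.9 -3. ]
 shift [ 1.5 -0.8 57.3] turn [-0.01  0.08  0.17]
```

View pics/s14.png

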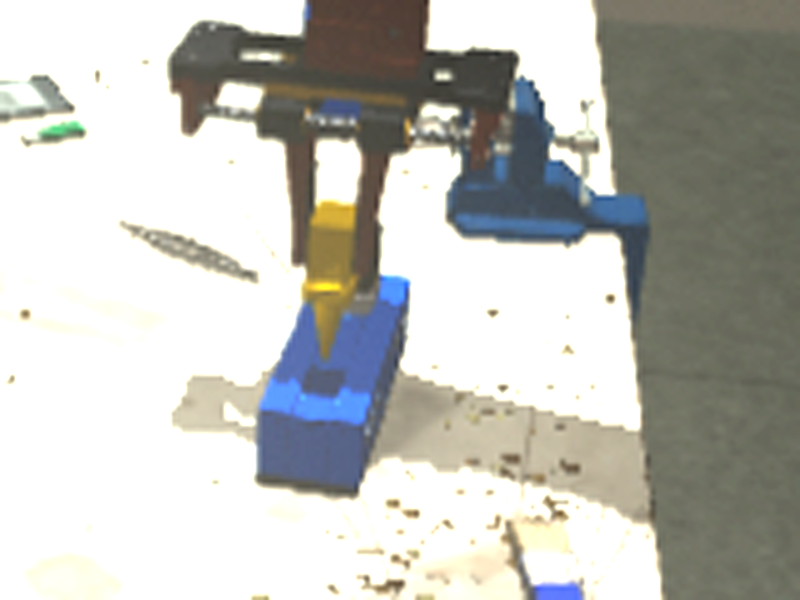

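The wedge hangs upright with its tip (325, 358) above the free slot (325, 380). Lowering.

Call:
jog_arm --series "255 0.5 0 7 0 0 0.1;255 0 0 10 0 0 0;255 0 0 8 0 0 0;255 0 0 3 0 0 0;255 0 0 0 0 0 0"

```text
time_s: 16.92
position: [0.4796, -0.1421, 0.0948]
orientation: [-3.141, 0.001, -0.108]
force: [0.3, -0.4, -3.5]
opening: 0.0255
```

```bash
python3 go.py .4805 -.1419 .0684 -6.3
```

```text
t16.92 pos [ 0.4796 -0.1421  0.0948] yaw -6.2 open 0.0255 F [ 0.3 -0.4 -3.5]
 shift [ 0.9 -0.3 26.4] turn [-0.03  0.08  0.1 ]
```

Call:
jog_arm --series "255 0.3 0 7 0 0 0;255 0 0 8 0 0 0;255 0 0 6 0 0 0;255 0 0 3 0 0 0;255 0 0 0 0 0 0"

```text
time_s: 17.33
position: [0.4803, -0.1421, 0.0683]
orientation: [-3.141, 0.001, -0.108]
force: [-1.6, 0.8, 4.6]
opening: 0.0258
```

```bash
python3 go.py .4805 -.1419 .0684 -6.3
```

```text
t17.33 pos [ 0.4803 -0.1421  0.0683] yaw -6.2 open 0.0258 F [-1.6  0.8  4.6]
 shift [ 0.1 -0.3 -0.1] turn [-0.03  0.06  0.11]
```

Call:
jog_arm --series "150 0 0 0 0 0 0;80 0 0 0 0 0 0;0 0 0 0 0 0 0;0 0 0 0 0 0 0;0 0 0 0 0 0 0;0 0 0 0 0 0 0;0 0 0 0 0 0 0;0 0 0 0 0 0 0"

```text
time_s: 18.0
position: [0.4827, -0.1429, 0.0702]
orientation: [-3.141, -0.004, -0.108]
force: [0.2, -0.4, -0.1]
opening: 0.0756
```

```bash
python3 go.py .4805 -.1419 .0684 -6.3
```

```text
t18.00 pos [ 0.4827 -0.1429  0.0702] yaw -6.2 open 0.0756 F [ 0.2 -0.4 -0.1]
 shift [-2.3 -0.8  1.8] turn [-0.02 -0.24  0.09]
```

Now I'll rise, then clear to the left so both cameras can see.

Call:
jog_arm --series "0 -1 0 -8 0 0 0;0 0 0 -20 0 0 0;0 0 0 -30 0 0 0;0 0 0 -30 0 0 0;0 0 0 -25 0 0 0;0 0 0 -10 0 0 0;0 5 -15 0 0 0 0;0 8 -30 0 0 0 -1;0 8 -30 0 0 0 -1;0 8 -30 0 0 0 -1;0 8 -15 0 0 0 -1;0 0 0 0 0 0 0;0 0 0 0 0 0 0;0 0 0 0 0 0 0"

```text
time_s: 19.17
position: [0.5287, -0.0272, 0.2063]
orientation: [3.142, -0.007, -0.045]
force: [-0.3, -0.2, -0.5]
opening: 0.088
```

```bash
python3 gap.py 15 t; python3 - <<'E'
from m import *
s=arm.observe();print(s["time_s"],s["position"].round(3),s["force"].round(1))
for n in("top","side"):
    p,d=arm.capture(n);P=cloud(n,d);hsv=cv2.cvtColor(p,cv2.COLOR_BGR2HSV);cv2.imwrite(f"pics/{n}16.png",p)
    y=(hsv[...,0]>20)&(hsv[...,0]<35)&(hsv[...,1]>150)&(abs(P[...,0]-.47)<.09)&(abs(P[...,1]+.14)<.08)&(P[...,2]>.03)
    t=y&(P[...,2]>.094)&(P[...,2]<.107);print(n,"yellow n",y.sum(),"top",t.sum(),P[t].mean(0).round(4),"zmax",P[y][:,2].max().round(4))
    k=(P[...,2]>.094)&(P[...,2]<.112)&(abs(P[...,0]-.47)<.09)&(abs(P[...,1]+.24)<.05)
    print("steel top",k.sum(),P[k].mean(0).round(4))
p=cv2.imread("pics/side16.png");cv2.imwrite("pics/s16.png",cv2.convertScaleAbs(cv2.resize(p[120:360,210:470],(650,600),interpolation=cv2.INTER_CUBIC),alpha=1.5))
E
```

```text
side Rr x 28.6 y -49.9 n13
side Rf x -17.8 y -50.1 n12
side Lr x 27.0 y 50.2 n15
side Lf x -18.4 y 49.7 n16
side L gap 13.4 mid 4.3
side R gap 14.4 mid 5.4
top Lr x 27.6 y 50.4 n10
top Lf x -17.7 y 50.1 n8
top L gap 13.3 mid 5.0
19.2667 [ 0.528 -0.028  0.206] [-1.1 -0.   0.5]
top yellow n 107 top 90 [ 0.4792 -0.1437  0.0988] zmax 0.5973
steel top 92 [ 0.469  -0.2424  0.0988]
side yellow n 56 top 44 [ 0.479  -0.1387  0.0981] zmax 0.1008
steel top 43 [ 0.469  -0.2356  0.098 ]
```

View pics/s16.png

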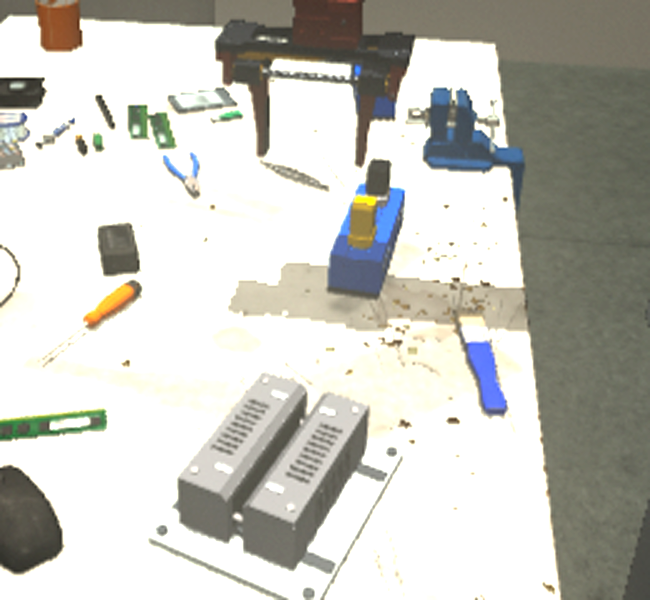

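The yellow wedge stands upright in its slot at (362, 220). Its top is at 0.0985 m, within a millimetre or two of where it started. The steel wedge at (378, 178) and the screwdriver at (110, 300) look unmoved. The halves at (275, 470) are parallel and open, and the gripper touches nothing. Handing in.

```bash
python3 -c "
from rig import arm;print(arm.hand_in())"
```

```text
the job is handed in; nothing more can be done
None
```

I opened the seam with the yellow wedge, put the wedge back in its slot and handed the job in at about 19.3 s. I got no verdict back.

**Pressing:** I pressed at the right mark to about 7 mm, the left to about 13 mm, then the right again to about 14 mm. The lead of one end over the other was never more than about 7 mm in the measurements between presses.

**Last checks:**

| Check | Result |
|---|---|
| Left gap | 13.4 mm (side camera), 13.3 mm (top camera) |
| Right gap | 14.4 mm (side camera only) |
| Yellow wedge | Back within about 2 mm of its starting place, top at about 0.099 m (fully home: 0.100 m), upright and released |
| Steel wedge | Within 1 mm of where it was |
| Screwdriver | Unmoved as far as the picture shows; not measured |
| Gripper | Clear of everything |

**Checks that failed or disagreed:**
- In the final look the top camera did not pick up the right-hand marks, so the right gap rests on the side camera alone.
- While the wedge was pressed in, the automatic gap readout sometimes mistook other bright spots for marks, so I relied on readings taken with the wedge lifted clear.
- The first press opened the right end about 1 mm more than the blade depth predicted.
- The two cameras differed by about 5–7 mm along y on the wedge tops, and they did so at the start too, because the side view sees mainly the near face.

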